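# Put the source pots away in the steel storage box

### The job

Put the three closed source pots (the ones with a knob) away in the steel storage box, each standing upright inside the ring that fits its size, then lower the lid until it is shut. Leave the open, empty pots standing where they are on the bench, and set the source pots down rather than dropping them.

Things in the scene. Friction and masses are not known exactly. Their poses are not given: they have to be found in the camera images.
- source_small (a point): small closed source pot, loose and upright: a plain steel cylinder 30 mm in diameter and 40 mm high, with a black knob on top (18 mm in diameter, 30 mm high, concentric). 70 mm high in all, 150 g give or take a fifth. The point is at its centre, 35 mm above its underside; z is up. It can be gripped by the knob from any side.
- source_medium (a point): medium closed source pot, loose and upright: a plain steel cylinder 42 mm in diameter and 40 mm high, with a black knob on top (18 mm in diameter, 30 mm high, concentric). 70 mm high in all, 300 g give or take a fifth. The point is at its centre, 35 mm above its underside; z is up. It can be gripped by the knob from any side.
- source_large (a point): large closed source pot, loose and upright: a plain steel cylinder 54 mm in diameter and 40 mm high, with a black knob on top (18 mm in diameter, 30 mm high, concentric). 70 mm high in all, 500 g give or take a fifth. The point is at its centre, 35 mm above its underside; z is up. It can be gripped by the knob from any side.
- collar_small: small white ring fixed on the floor of the storage box, 12 mm high, bore 46 mm, outside 54 mm: the place of the small pot. The origin is the centre of its underside, on the box's inner floor (5 mm above the bench).
- collar_medium: medium white ring fixed on the floor of the storage box, 12 mm high, bore 58 mm, outside 66 mm: the place of the medium pot. The origin is the centre of its underside, on the box's inner floor (5 mm above the bench). The steel box: 140 mm deep, 260 mm long, 95 mm high outside, walls and floor 5 mm, fixed; the three rings stand in a row along its length.
- collar_large: large white ring fixed on the floor of the storage box, 12 mm high, bore 70 mm, outside 78 mm: the place of the large pot. The origin is the centre of its underside, on the box's inner floor (5 mm above the bench).
- empty_medium (a point): medium empty pot, a look-alike: an open-topped steel cup with no lid and no knob, 42 mm in diameter, 40 mm high, loose. The point is at its centre, 20 mm above its underside.
- empty_large (a point): large empty pot, a look-alike: an open-topped steel cup with no lid and no knob, 54 mm in diameter, 40 mm high, loose. The point is at its centre, 20 mm above its underside.
- lid_handle (a point): middle of the lid's handle, a round bar 10 mm thick, 100 mm long, parallel to the hinge, in the lid's plane, 45 mm out from its free edge (room for a finger between). Axes of the lid: y along bar and hinge, x from handle to hinge (level, away from the robot, when shut; tipped down by the opening angle), z out of the lid's outer face. The hinge axis is 185 mm along x and 3 mm along -z from this point.
- lid (a joint): opening of the lid in rad: 0 shut, 1.85 its stop, leaning back. The lid, a steel plate 140 x 260 x 6 mm, covers the whole box; its hinge runs along the top of the box's far long side, 95 mm above the bench. A stiff hinge: it stays where it is left and takes about 3 to 5 N at the handle to move.
Not all that is in view belongs to the job. What is shaped like the part that bears source_large but blue, orange or yellow is not meant.

How it is judged:
At the end, for the whole second after the job is handed in: Each source pot stands upright (within 0.1 rad) on the box floor inside the ring of its own size, its axis within 11 mm of the ring's; the lid is shut (within 0.08 rad); both empty pots stand within 30 mm of where they began; all is at rest (horizontal distance between source_small and collar_small below 0.011 m and z of source_small in the frame of collar_small between 0.031 and 0.039 m and angle between each of source_small, source_medium, source_large, empty_medium, empty_large's own z axis and vertical below 0.1 rad and linear speed of each of pot_small, pot_medium, pot_large, cup_medium, cup_large below 0.02 m/s and horizontal distance between source_medium and collar_medium below 0.011 m and z of source_medium in the frame of collar_medium between 0.031 and 0.039 m and horizontal distance between source_large and collar_large below 0.011 m and z of source_large in the frame of collar_large between 0.031 and 0.039 m and distance of each of empty_medium, empty_large from where it was at the start of the episode below 0.03 m and value of joint lid below 0.08 rad and velocity of joint lid between -0.05 and 0.05 rad/s); the robot touches nothing.
It fails at once if the small source pot is dropped: it falls from about 25 mm or more without being held (linear speed of pot_small above 0.7 m/s and contact force between pot_small and the fingers below 0.05 N).
It fails at once if the medium source pot is dropped: it falls from about 25 mm or more without being held (linear speed of pot_medium above 0.7 m/s and contact force between pot_medium and the fingers below 0.05 N).
It fails at once if the large source pot is dropped: it falls from about 25 mm or more without being held (linear speed of pot_large above 0.7 m/s and contact force between pot_large and the fingers below 0.05 N).
It also fails if it takes over 125 s, if anything falls off the work surface, if the arm or the gripper's body presses on something with over 40 N, if the wrist force passes 120 N, or if a joint passes its speed limit or range.

### The arm

A 6-joint arm with a two-finger parallel gripper is mounted at the origin on the work surface. World frame = base frame: x ahead of the robot, y to its left, z up, the work surface at z = 0. Lengths are in m, angles in rad, forces in N, time in s.
With the tool pointing down it reaches from about 0.35 to 0.775 m from the base axis. Payload 7.3 kg.
Tool frame: the origin (TCP) lies at the very end of the fingers, on their centre line; the grasp point (between the pads) lies 19 mm behind it (robot.pinch_z is the distance from the TCP to the grasp point, in m); z points along the fingers, y is the line along which they close (so a half turn about z gives the same grasp; the last joint's range is limited). The gripper opens to 92 mm and grips with 3 to 60 N. Pads are 19 mm wide; open, the fingers measure 130 mm over their backs; the gripper's body (75 mm by 190 mm) begins 47 mm behind the grasp point.
Start: joints at [-1.249, 0.342, 1.524, -0, 1.275, -0.146], TCP at [0.237, -0.469, 0.227] pointing down, gripper open.
Joint ranges: [-2.53, 2.53], [-0.77, 2.02], [0.04, 2.7], [-1, 4.14], [0.28, 2.66], [-3.11, 3.11]. Speed limits (rad/s): [2.57, 2.57, 3.14, 3.14, 3.14, 3.14].

### API

Orientations are given as [roll, pitch, yaw] about the fixed x, y, z axes, in that order (R = Rz(yaw) Ry(pitch) Rx(roll)).
In Python, from cell import robot gives the robot as it stands.
- The arm moves only by the tool move_arm, never from a script. Its argument "motion" is a list of rows, each a list of 6 numbers: the shift along the tool's x, y, z in units of 0.1 m (1.0 is 0.1 m), then the turn, a rotation vector about the tool's x, y, z in units of pi rad (1.0 is pi rad). In form: [[dx, dy, dz, rx, ry, rz], ...]. A call has 1 to 12 rows; each row is the pose to reach, as a shift and turn from the pose commanded when the call began, along the tool's axes at that moment, turning the shorter way round; what a row does not reach only later rows make up. A row lasts 1/8 s, in which the tool goes at most 62.5 mm and 10.7 degrees, less where a joint would pass 70% of its speed; a pose out of reach is approached as far as the arm can. A call with a number of a shift or a turn outside -1 to 1 is refused whole. A call with a gripper value outside its range is refused whole. "fingers" is the opening, from -1 (shut) to 1 (fully open), set as the call begins (left out, the last holds). The fingers move at their own pace and stop on an object; "newtons" is the grip in N (left out, the last holds). Time passes only in rows, so rows that repeat a pose let the fingers close. It gives the time, the measured TCP pose, the force, the opening and the grip force at its end, in the units of the state.
- robot.observe(): the state, without advancing time (a new reading comes with each control period).
- robot.read_camera(name): name is "scene" or "top" or "wrist"; returns a dict with "image" (480x640x3 uint8, red, green, blue), "range_z" (480x640 float32, m along the optical axis (not along the pixel's ray), 0 where there is no reading), "vfov" (degrees; the focal length in pixels is half the picture's height over the tangent of half this angle, whatever the lens; pixels are square), "cx", "cy" (the principal point, pixels), "extrinsics" (4x4, takes a point from camera to world coordinates); the wrist camera has in their place "hand_eye" (4x4, takes a point from camera to tool coordinates, whose origin is the TCP and whose axes are the flange's). Camera axes: x right, y up, looking along -z (the intrinsics and any distortion apply to the point x, -y, -z); pixel columns grow to the right and rows downward; lengths in m; the calibration is good to about 2 mm. A picture is of the moment at which its call begins: read the wrist's pose just before it.
- robot.hand_in(): hands the job in; it is judged then, once.
The state is a dict: "time": time; "qpos": joint angles; "qvel": joint speeds; "joint_efforts": joint torques, N m; "tool_pos": TCP position; "tool_rot": TCP orientation; "contact_force": force on the tool from outside, world axes, zero at the start; "torque": the same for the moment, N m; "opening": finger opening in m; "grip_force": force on a finger pad.
Only numpy, scipy, OpenCV 4.12 (cv2) and the standard library are available. Lean on these libraries where they do the work, as an engineer would, in place of code of your own. Each camera call takes 0.05 s, during which the arm holds its last target. There are 200 camera calls.

## Working session

There is one attempt and no reset: what is moved stays moved. The work goes in short steps, Python scripts to look and compute and a tool call to move; the robot and the scene stay as the last step left them, time stands still between calls to the robot, and variables do not carry over. Pictures are saved under pics/ and viewed, at most 14 in all, crops included, and the job is handed in when it is done.

Besides the shell and the picture viewer there is one more tool, called as name(argument=value, ...), one argument or row to a line, values as JSON. move_arm: Moves the arm, as the interface text tells. Shifts and turns lie within -1 to 1; 1 stands for 0.1 m of shift or pi rad of turn. Its arguments: {"type":"object","properties":{"motion":{"type":"array"},"fingers":{"type":"number"},"newtons":{"type":"number"}},"required":["motion"]}

```bash
ls; mkdir -p pics; cat > h.py <<'E'
import numpy as np, cv2
from cell import robot
from scipy.spatial.transform import Rotation as R
def cam(n):
    s=robot.observe(); c=robot.read_camera(n)
    c['f']=240/np.tan(np.radians(c['vfov'])/2)
    if 'extrinsics' in c: c['E']=np.array(c['extrinsics'])
    else:
        T=np.eye(4);T[:3,:3]=R.from_euler('xyz',s['tool_rot']).as_matrix();T[:3,3]=s['tool_pos'];c['E']=T@np.array(c['hand_eye'])
    return c
def cloud(c):
    v,u=np.mgrid[0:480,0:640]; z=c['range_z']
    p=np.stack([(u-c['cx'])*z/c['f'],-(v-c['cy'])*z/c['f'],-z,np.ones_like(z)],-1)
    w=(p@c['E'].T)[...,:3]; w[z==0]=np.nan; return w
def save(c,n): cv2.imwrite('pics/'+n+'.png',c['image'][...,::-1])
E
python3 - <<'E'
from h import *
for n in('scene','top'):
    c=cam(n); save(c,n); np.save(n+'.npy',cloud(c)); print({k:v for k,v in c.items() if k not in('image','range_z')})
print(robot.observe())
E
```

```text
pics
{'vfov': 55.81158672823647, 'cx': 318.5635543375171, 'cy': 233.01469389850195, 'extrinsics': array([[ 0.33456863, -0.62108881,  0.70874009,  1.10690017],
       [ 0.94211449,  0.23800376, -0.23616624, -0.28783883],
       [-0.0220026 ,  0.74672813,  0.66476536,  0.63949147],
       [ 0.        ,  0.        ,  0.        ,  1.        ]]), 'f': np.float64(453.1703129821015), 'E': array([[ 0.33456863, -0.62108881,  0.70874009,  1.10690017],
       [ 0.94211449,  0.23800376, -0.23616624, -0.28783883],
       [-0.0220026 ,  0.74672813,  0.66476536,  0.63949147],
       [ 0.        ,  0.        ,  0.        ,  1.        ]])}
{'vfov': 45.95674214408802, 'cx': 321.9127672790469, 'cy': 231.36005410981508, 'extrinsics': array([[ 5.81478845e-04,  9.89635648e-01, -1.43599952e-01,
         3.43526318e-01],
       [-9.99991862e-01,  2.17723667e-06, -4.03425929e-03,
        -9.92471136e-02],
       [-3.99213415e-03,  1.43601130e-01,  9.89627596e-01,
         1.19498241e+00],
       [ 0.00000000e+00,  0.00000000e+00,  0.00000000e+00,
         1.00000000e+00]]), 'f': np.float64(565.9985234250943)
[... 328 characters left out ...]
  1.00000000e+00]])}
{'time': 0.1, 'qpos': array([-1.24900552e+00,  3.42617194e-01,  1.52489246e+00, -1.70734837e-05,
        1.27537407e+00, -1.45985452e-01]), 'qvel': array([-0.0007384 , -0.00041985, -0.00293221, -0.00122692,  0.00200134,
        0.00128345]), 'joint_efforts': array([ 1.84245015e-03, -4.32004380e+01, -2.44693619e+01,  7.19704432e-02,
        5.25564118e-02, -4.80679773e-05]), 'tool_pos': array([ 0.23663633, -0.46826134,  0.22614319]), 'tool_rot': array([-3.14031294e+00, -1.71655150e-04,  4.67781129e-01]), 'contact_force': array([-0.63255196,  0.45990246, -0.01743361]), 'torque': array([0.04050504, 0.01559536, 0.01172295]), 'grip_force': 0.0, 'opening': 0.09203175118107874}
```

View pics/top.png

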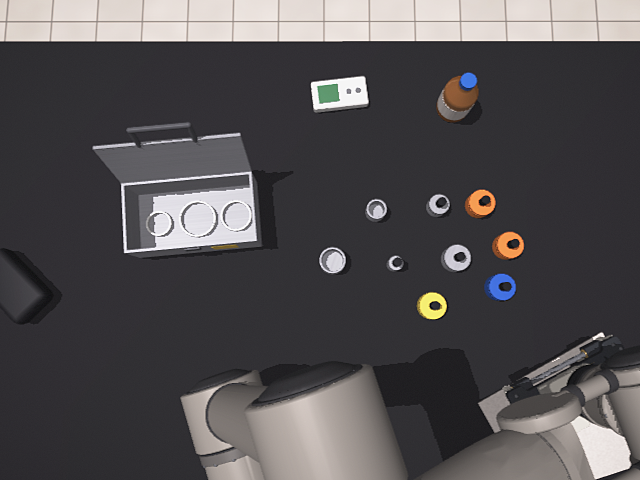

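View pics/scene.png

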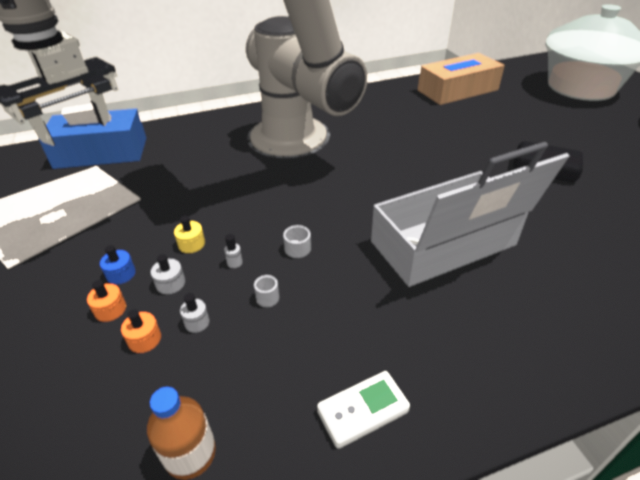

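The top view shows three knobbed steel pots: small (396,263), medium (438,205) and large (457,258). Things that could be mistaken for them are the orange pots (481,203) and (508,245), blue (502,287), yellow (432,306), and the open cups (376,210) and (332,260). The rings are small (160,223), large (198,218) and medium (237,215).

```bash
python3 - <<'E'
from h import *
import cv2
im=cv2.imread('pics/top.png'); W=np.load('top.npy')
cv2.imwrite('pics/crop1.png',cv2.resize(im[180:320,350:540],None,fx=4,fy=4,interpolation=cv2.INTER_CUBIC))
for n,(u,v) in dict(s=(396,263),m=(438,205),l=(457,258),em=(376,210),el=(332,260),o1=(481,203),o2=(508,245),b=(502,287),y=(432,306)).items():
    P=W[v-25:v+26,u-25:u+26].reshape(-1,3)
    k=P[(P[:,2]>.062)&(P[:,2]<.08)]; d=P[(P[:,2]>.03)&(P[:,2]<.05)]
    print(n,'knob',len(k),k.mean(0).round(4) if len(k) else '', 'body mid', ((d.min(0)+d.max(0))/2).round(4),(d.max(0)-d.min(0)).round(3))
for n,(u,v) in dict(rs=(160,223),rl=(198,218),rm=(237,215)).items():
    P=W[v-28:v+29,u-25:u+26].reshape(-1,3)
    k=P[(P[:,2]>.013)&(P[:,2]<.022)]
    c=W[v,u]; k=k[np.hypot(*(k-c)[:,:2].T)<.045]
    # algebraic circle
    A=np.c_[2*k[:,:2],np.ones(len(k))]; x=np.linalg.lstsq(A,(k[:,:2]**2).sum(1),rcond=None)[0]
    print(n,c.round(3),len(k),x[:2].round(4),np.sqrt(x[2]+x[0]**2+x[1]**2).round(4))
for p in [(123,183),(251,174),(257,245),(125,252),(95,148),(241,135),(130,130),(189,126)]:
    print(p,W[p[1],p[0]].round(3))
S=np.load('scene.npy')
for p in [(492,160),(542,150),(490,186),(544,157),(566,158),(432,210),(376,208),(410,275),(525,230)]: print('scene',p,S[p[1],p[0]].round(3))
E
```

```text
s knob 63 [ 0.4461 -0.2442  0.0692] body mid [ 0.4462 -0.2442  0.0399] [0.029 0.029 0.02 ]
m knob 65 [ 0.5689 -0.336   0.069 ] body mid [ 0.5683 -0.3362  0.0396] [0.041 0.041 0.019]
l knob 67 [ 0.4572 -0.3702  0.0692] body mid [ 0.4573 -0.3702  0.0402] [0.052 0.053 0.019]
em knob 0  body mid [ 0.5589 -0.2056  0.037 ] [0.041 0.04  0.014]
el knob 0  body mid [ 0.4522 -0.1143  0.0382] [0.053 0.051 0.016]
o1 knob 68 [ 0.5723 -0.4249  0.0692] body mid [ 0.572  -0.426   0.0398] [0.052 0.055 0.019]
o2 knob 72 [ 0.4836 -0.4793  0.0691] body mid [ 0.4837 -0.4799  0.0399] [0.054 0.053 0.02 ]
b knob 72 [ 0.3977 -0.4591  0.0689] body mid [ 0.3972 -0.4594  0.04  ] [0.053 0.053 0.02 ]
y knob 68 [ 0.3599 -0.3175  0.0693] body mid [ 0.3588 -0.3173  0.0404] [0.052 0.053 0.019]
rs [0.535 0.252 0.002] 157 [0.5325 0.2534] 0.0273
rl [0.545 0.17  0.004] 208 [0.5425 0.1702] 0.0368
rm [0.551 0.087 0.006] 164 [0.5491 0.089 ] 0.0308
(123, 183) [0.601 0.303 0.092]
(251, 174) [0.619 0.047 0.092]
(257, 245) [0.485 0.041 0.023]
(125, 252) [0.462 0.291 0.095]
(95, 148) [0.631 0.304 0.233]
(241, 135) [0.73  0.083 0.   ]
(130, 130) [0.649 0.227 0.279]
(189, 126) [0.655 0.128 0.279]
scene (492, 160) [0.66  0.129 0.276]
scene (542, 150) [0.653 0.225 0.268]
scene (490, 186) [0.648 0.15  0.217]
scene (544, 157) [0.413 0.512 0.048]
scene (566, 158) [0.635 0.305 0.224]
scene (432, 210) [0.651 0.049 0.2  ]
scene (376, 208) [0.495 0.034 0.093]
scene (410, 275) [0.623 0.047 0.027]
scene (525, 230) [ 0.57   0.35  -0.002]
```

View pics/crop1.png

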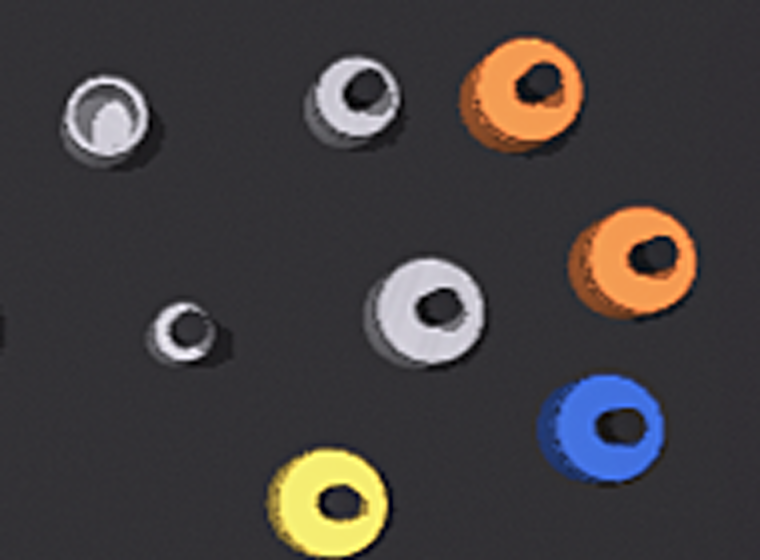

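move_arm(
  motion=[
    [0.5,0.03,0.2,0,0,0.06],
    [1.0,0.05,0.5,0,0,0.12],
    [1.0,0.05,0.5,0,0,0.12],
  ],
  fingers=0,
  newtons=25,
)

```text
time: 0.48
tool_pos: [0.3298, -0.4252, 0.1742]
tool_rot: [-3.137, 0.002, 0.092]
contact_force: [-0.2, -1.1, 0.5]
opening: 0.0661
grip_force: 0.0
```

```bash
cat >> h.py <<'E'
def go(x,y,z,yaw=.09,frm=None):
    s=robot.observe(); p,r=(np.array(s['tool_pos']),R.from_euler('xyz',s['tool_rot'])) if frm is None else (np.array(frm[:3]),R.from_euler('xyz',[np.pi,0,frm[3]]))
    t=R.from_euler('xyz',[np.pi,0,yaw])
    print('units',(r.inv().apply(np.array([x,y,z])-p)*10).round(3),((r.inv()*t).as_rotvec()/np.pi).round(3))
E
python3 -c "
from h import *
s=robot.observe();print(s['tool_pos'],s['tool_rot'],s['opening'],s['contact_force'])
go(.457,-.370,.12)
for a,b in [((.457,-.370),(.5425,.170)),((.5425,.170),(.5685,-.336)),((.5685,-.336),(.549,.089)),((.549,.089),(.446,-.244)),((.446,-.244),(.5325,.2534))]: go(*b,.2,.09,[*a,.2,.09])
"
```

```text
[ 0.32981158 -0.42515233  0.17415589] [-3.13658476e+00  1.66333464e-03  9.24789286e-02] 0.0660799046025365 [-0.18829603 -1.07267181  0.47338148]
units [ 1.318 -0.429  0.542] [-0.002  0.001  0.001]
units [ 1.337 -5.301 -0.   ] [0. 0. 0.]
units [-0.196  5.063  0.   ] [0. 0. 0.]
units [ 0.188 -4.25  -0.   ] [0. 0. 0.]
units [-1.325  3.224  0.   ] [0. 0. 0.]
units [ 1.309 -4.876 -0.   ] [0. 0. 0.]
```

move_arm(
  motion=[
    [0.5,-0.2,0.1,0,0,0],
    [1.0,-0.43,0.3,0,0,0],
    [1.0,-0.43,0.54,0,0,0],
  ],
)

```text
time: 0.85
tool_pos: [0.4265, -0.375, 0.1228]
tool_rot: [3.14, -0.001, 0.096]
contact_force: [0.2, -0.1, -0.1]
opening: 0.0461
grip_force: 0.0
```

move_arm(
  motion=[
    [0.32,0,0,0,0,0],
    [0.32,0,0,0,0,0],
    [0.32,0,0,0,0,0],
  ],
)

```text
time: 1.23
tool_pos: [0.4551, -0.3737, 0.1229]
tool_rot: [3.141, 0.0, 0.091]
contact_force: [-0.4, -0.1, -0.4]
opening: 0.0462
grip_force: 0.0
```

```bash
python3 -c "
from h import *
c=cam('wrist');save(c,'w1');W=cloud(c);P=W.reshape(-1,3)
k=P[(abs(P[:,2]-.069)<.006)&(np.hypot(P[:,0]-.457,P[:,1]+.37)<.03)];print(len(k),k.mean(0) if len(k) else '')
go(.457,-.370,.044)
"
```

```text
869 [ 0.45913814 -0.37177355  0.06902323]
units [ 0.024 -0.035  0.79 ] [0. 0. 0.]
```

View pics/w1.png

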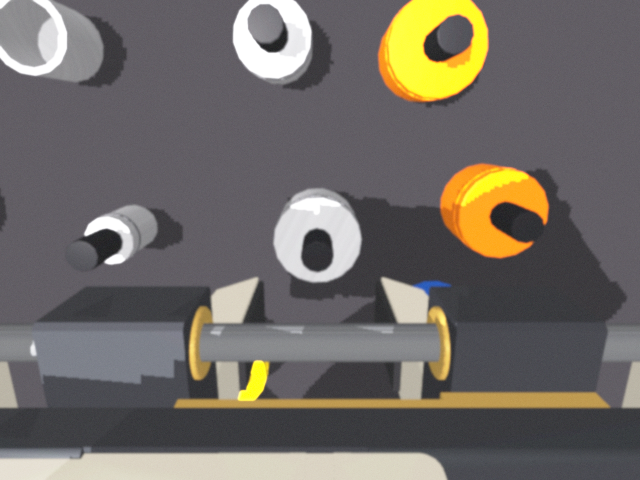

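The wrist view shows the plain steel large pot with its knob at (317,250), midway between the fingers (250 and 390). The orange pots are off to the right. I'll descend and grip.

move_arm(
  motion=[
    [0.03,-0.03,0.3,0,0,0],
    [0.03,-0.03,0.6,0,0,0],
    [0.03,-0.03,0.74,0,0,0],
    [0.03,-0.03,0.78,0,0,0],
    [0.03,-0.03,0.78,0,0,0],
  ],
)

```text
time: 1.9
tool_pos: [0.4587, -0.3704, 0.0455]
tool_rot: [3.141, -0.001, 0.091]
contact_force: [0.3, -0.4, 0.3]
opening: 0.0458
grip_force: 0.0
```

move_arm(
  motion=[
    [0,0,0,0,0,0],
    [0,0,0,0,0,0],
    [0,0,0,0,0,0],
    [0,0,0,0,0,0],
    [0,0,0,0,0,0],
  ],
  fingers=-1,
  newtons=30,
)

```text
time: 2.52
tool_pos: [0.4589, -0.3707, 0.0452]
tool_rot: [3.14, -0.001, 0.091]
contact_force: [-0.3, -2.6, 1.0]
opening: 0.0175
grip_force: 30.0
```

move_arm(
  motion=[
    [0,0,-0.05,0,0,0],
    [0,0,-0.3,0,0,0],
    [0,0,-0.6,0,0,0],
    [0,0,-1,0,0,0],
    [0,0,-1,0,0,0],
  ],
)

```text
time: 3.15
tool_pos: [0.4595, -0.3705, 0.1469]
tool_rot: [3.138, -0.003, 0.091]
contact_force: [-0.5, 0.3, -6.3]
opening: 0.017
grip_force: 30.0
```

move_arm(
  motion=[
    [0,-0.2,-0.2,0,0,0],
    [0.1,-0.6,-0.4,0,0,0],
    [0.25,-1,-0.5,0,0,0],
  ],
)

```text
time: 3.52
tool_pos: [0.4734, -0.2664, 0.1931]
tool_rot: [-3.139, 0.003, 0.09]
contact_force: [1.0, 0.6, -5.3]
opening: 0.017
grip_force: 30.0
```

move_arm(
  motion=[
    [0.1,-0.4,0,0,0,0],
    [0.2,-0.8,0,0,0,0],
    [0.25,-1,0,0,0,0],
  ],
)

```text
time: 3.9
tool_pos: [0.4889, -0.1632, 0.1922]
tool_rot: [-3.138, 0.004, 0.093]
contact_force: [0.7, -1.2, -5.0]
opening: 0.0171
grip_force: 30.0
```

move_arm(
  motion=[
    [0.1,-0.4,0,0,0,0],
    [0.2,-0.8,0,0,0,0],
    [0.25,-1,0,0,0,0],
  ],
)

```text
time: 4.28
tool_pos: [0.5045, -0.0618, 0.1921]
tool_rot: [-3.139, 0.005, 0.092]
contact_force: [-0.1, 0.3, -5.7]
opening: 0.0174
grip_force: 30.0
```

move_arm(
  motion=[
    [0.1,-0.4,0,0,0,0],
    [0.2,-0.8,0,0,0,0],
    [0.25,-1,0,0,0,0],
  ],
)

```text
time: 4.65
tool_pos: [0.5203, 0.0398, 0.192]
tool_rot: [-3.14, 0.005, 0.093]
contact_force: [-0.1, -0.1, -4.8]
opening: 0.0173
grip_force: 30.0
```

move_arm(
  motion=[
    [0.1,-0.4,0,0,0,0],
    [0.2,-0.8,0,0,0,0],
    [0.25,-1,0,0,0,0],
    [0.25,-1,0,0,0,0],
  ],
)

```text
time: 5.15
tool_pos: [0.5367, 0.1403, 0.1928]
tool_rot: [3.141, 0.003, 0.093]
contact_force: [-0.0, -0.5, -5.1]
opening: 0.017
grip_force: 30.0
```

```bash
cat > look.py <<'E'
from h import *
import sys
c=cam('wrist');save(c,sys.argv[1]);P=cloud(c).reshape(-1,3)
for n,q,ro in [('s',(.5325,.2534),.027),('l',(.5425,.170),.039),('m',(.549,.089),.033)]:
    k=P[(P[:,2]>.0145)&(P[:,2]<.0195)&(np.hypot(P[:,0]-q[0],P[:,1]-q[1])<ro+.006)]
    if len(k)<40: print(n,len(k)); continue
    from scipy.optimize import least_squares
    r=least_squares(lambda x:np.hypot(k[:,0]-x[0],k[:,1]-x[1])-(ro-.002),q,loss='soft_l1',f_scale=.002);print(n,len(k),r.x.round(4),np.sqrt((r.fun**2).mean()).round(4))
go(.5425,.170,.19)
E
python3 look.py w2
```

```text
s 918 [0.5329 0.2511] 0.0012
l 1057 [0.543  0.1699] 0.0012
m 1095 [0.5499 0.0887] 0.0012
units [ 0.085 -0.301  0.031] [0.    0.001 0.001]
```

View pics/w2.png

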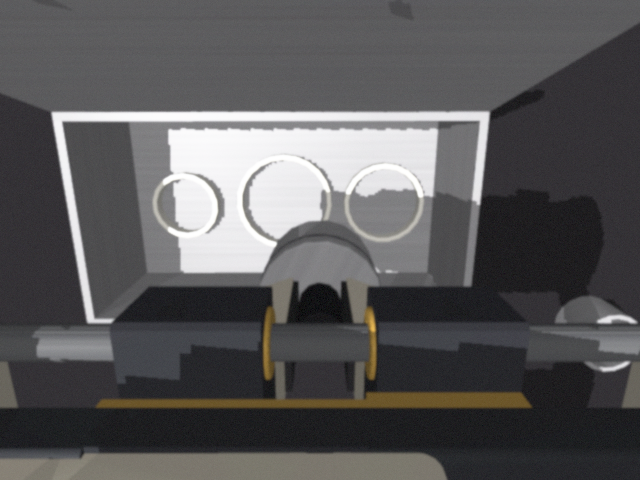

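Rings confirmed: large (285,202), small (186,204) and medium (384,202). The pot hangs straight in the fingers.

move_arm(
  motion=[
    [0.05,-0.2,0,0,0,0],
    [0.1,-0.3,0,0,0,0],
    [0.1,-0.3,0.3,0,0,0],
    [0.1,-0.3,0.6,0,0,0],
    [0.1,-0.3,0.85,0,0,0],
    [0.1,-0.3,1.0,0,0,0],
    [0.1,-0.3,1.0,0,0,0],
  ],
)

```text
time: 6.08
tool_pos: [0.5445, 0.17, 0.0938]
tool_rot: [3.141, 0.002, 0.091]
contact_force: [-0.8, 0.2, -4.7]
opening: 0.0176
grip_force: 30.0
```

```bash
python3 -c "
from h import *
go(.5437,.170,.0505)"
```

```text
units [-0.007 -0.001  0.433] [0.    0.001 0.   ]
```

move_arm(
  motion=[
    [0,0,0.2,0,0,0],
    [0,0,0.33,0,0,0],
    [0,0,0.38,0,0,0],
    [0,0,0.41,0,0,0],
    [0,0,0.43,0,0,0],
    [0,0,0.44,0,0,0],
    [0,0,0.44,0,0,0],
  ],
)

```text
time: 6.95
tool_pos: [0.545, 0.1702, 0.0509]
tool_rot: [3.142, -0.0, 0.091]
contact_force: [0.2, -1.0, -5.3]
opening: 0.0175
grip_force: 30.0
```

move_arm(
  motion=[
    [0,0,0.005,0,0,0],
    [0,0,0.01,0,0,0],
    [0,0,0.01,0,0,0],
  ],
)

```text
time: 7.32
tool_pos: [0.5451, 0.1701, 0.0502]
tool_rot: [3.141, -0.001, 0.091]
contact_force: [0.1, -1.2, -0.2]
opening: 0.017
grip_force: 30.0
```

move_arm(
  motion=[
    [0,0,0,0,0,0],
    [0,0,0,0,0,0],
    [0,0,0,0,0,0],
    [0,0,0,0,0,0],
  ],
  fingers=0,
)

```text
time: 7.82
tool_pos: [0.545, 0.1702, 0.0498]
tool_rot: [3.142, -0.0, 0.091]
contact_force: [0.7, 0.6, 1.0]
opening: 0.0455
grip_force: 0.0
```

move_arm(
  motion=[
    [0,0,-0.2,0,0,0],
    [0,0,-0.6,0,0,0],
    [0,0,-1,0,0,0],
    [0,0,-1,0,0,0],
  ],
)

```text
time: 8.32
tool_pos: [0.5469, 0.1706, 0.1531]
tool_rot: [-3.141, -0.007, 0.091]
contact_force: [0.7, -0.4, 0.3]
opening: 0.0457
grip_force: 0.0
```

```bash
python3 -c "
from h import *
W=cloud(cam('top')).reshape(-1,3)
for q in [(.543,.17)]:
    k=W[(W[:,2]>.067)&(W[:,2]<.085)&(np.hypot(W[:,0]-q[0],W[:,1]-q[1])<.03)];print('placed knob',len(k),k.mean(0) if len(k) else '')
go(.5685,-.336,.16)
"
```

```text
placed knob 18 [0.53785609 0.16964514 0.07398458]
units [-0.231  5.063 -0.092] [-0.    -0.001  0.   ]
```

move_arm(
  motion=[
    [0,0.3,0,0,0,0],
    [0,0.7,0,0,0,0],
    [-0.05,1,0,0,0,0],
  ],
)

```text
time: 8.75
tool_pos: [0.5483, 0.0688, 0.148]
tool_rot: [-3.142, 0.003, 0.091]
contact_force: [-0.4, -0.4, -0.1]
opening: 0.0461
grip_force: 0.0
```

move_arm(
  motion=[
    [0,0.4,0,0,0,0],
    [0,0.8,0,0,0,0],
    [-0.05,1,0,0,0,0],
  ],
)

```text
time: 9.12
tool_pos: [0.5524, -0.0316, 0.1482]
tool_rot: [-3.141, 0.002, 0.089]
contact_force: [-0.9, 0.2, -0.3]
opening: 0.0459
grip_force: 0.0
```

move_arm(
  motion=[
    [0,0.4,0,0,0,0],
    [0,0.8,0,0,0,0],
    [-0.05,1,0,0,0,0],
  ],
)

```text
time: 9.5
tool_pos: [0.5566, -0.131, 0.1488]
tool_rot: [-3.141, 0.001, 0.09]
contact_force: [-0.5, -0.1, 0.4]
opening: 0.046
grip_force: 0.0
```

move_arm(
  motion=[
    [0,0.4,0,0,0,0],
    [0,0.8,0,0,0,0],
    [-0.05,1,0,0,0,0],
  ],
)

```text
time: 9.88
tool_pos: [0.5608, -0.2307, 0.1491]
tool_rot: [-3.141, 0.001, 0.09]
contact_force: [-0.4, 1.2, -0.2]
opening: 0.0463
grip_force: 0.0
```

move_arm(
  motion=[
    [0,0.4,0,0,0,0],
    [0,0.8,0,0,0,0],
    [-0.03,1,0.2,0,0,0],
    [-0.03,1,0.2,0,0,0],
    [-0.03,1,0.2,0,0,0],
  ],
)

```text
time: 10.5
tool_pos: [0.5672, -0.3281, 0.1291]
tool_rot: [-3.14, 0.001, 0.092]
contact_force: [0.6, -0.3, 0.2]
opening: 0.0457
grip_force: 0.0
```

```bash
python3 -c "
from h import *
P=cloud(cam('wrist')).reshape(-1,3)
k=P[(abs(P[:,2]-.069)<.006)&(np.hypot(P[:,0]-.5685,P[:,1]+.336)<.03)];print(len(k),k.mean(0) if len(k) else '')
go(.569,-.337,.045)
W=cloud(cam('top')).reshape(-1,3)
k=W[(W[:,2]>.067)&(W[:,2]<.085)&(np.hypot(W[:,0]-.543,W[:,1]-.17)<.03)];print('placed',len(k),k.mean(0))
"
```

```text
822 [ 0.57074405 -0.33728045  0.06900114]
units [0.007 0.09  0.847] [-0.     0.     0.001]
placed 70 [0.54312137 0.16953985 0.07445579]
```

The large pot is standing in its ring: its knob is at (0.543, 0.170), top at 0.074. Now the medium pot.

move_arm(
  motion=[
    [0.02,0.09,0.1,0,0,0],
    [0.02,0.09,0.4,0,0,0],
    [0.02,0.09,0.7,0,0,0],
    [0.02,0.09,0.81,0,0,0],
    [0.02,0.09,0.85,0,0,0],
    [0.02,0.09,0.85,0,0,0],
  ],
)

```text
time: 11.35
tool_pos: [0.5707, -0.339, 0.0455]
tool_rot: [3.141, -0.001, 0.091]
contact_force: [-1.3, -0.2, 0.3]
opening: 0.0459
grip_force: 0.0
```

move_arm(
  motion=[
    [0,0,0,0,0,0],
    [0,0,0,0,0,0],
    [0,0,0,0,0,0],
    [0,0,0,0,0,0],
    [0,0,0,0,0,0],
  ],
  fingers=-1,
)

```text
time: 11.98
tool_pos: [0.5703, -0.3385, 0.045]
tool_rot: [3.142, -0.0, 0.091]
contact_force: [-0.6, 2.0, 2.1]
opening: 0.0176
grip_force: 30.0
```

move_arm(
  motion=[
    [0,0,-0.05,0,0,0],
    [0,0,-0.3,0,0,0],
    [0,0,-0.6,0,0,0],
    [0,0,-1,0,0,0],
    [0,0,-1,0,0,0],
  ],
)

```text
time: 12.6
tool_pos: [0.5716, -0.3399, 0.1481]
tool_rot: [3.137, -0.005, 0.091]
contact_force: [-1.0, -0.1, -4.3]
opening: 0.0173
grip_force: 30.0
```

```bash
python3 -c "
from h import *
go(.550,.0887,.19)"
```

```text
units [ 0.175 -4.286 -0.439] [ 0.002 -0.002  0.   ]
```

move_arm(
  motion=[
    [0,-0.2,-0.2,0,0,0],
    [0.02,-0.6,-0.4,0,0,0],
    [0.04,-1,-0.45,0,0,0],
  ],
)

```text
time: 12.98
tool_pos: [0.5647, -0.2379, 0.1889]
tool_rot: [-3.141, 0.001, 0.09]
contact_force: [0.7, 0.4, -4.3]
opening: 0.0174
grip_force: 30.0
```

move_arm(
  motion=[
    [0,-0.4,0,0,0,0],
    [0.02,-0.8,0,0,0,0],
    [0.04,-1,0,0,0,0],
  ],
)

```text
time: 13.35
tool_pos: [0.559, -0.1367, 0.188]
tool_rot: [-3.14, 0.003, 0.092]
contact_force: [-0.5, 0.3, -2.5]
opening: 0.0169
grip_force: 30.0
```

move_arm(
  motion=[
    [0,-0.4,0,0,0,0],
    [0.02,-0.8,0,0,0,0],
    [0.04,-1,0,0,0,0],
  ],
)

```text
time: 13.72
tool_pos: [0.5545, -0.0375, 0.1887]
tool_rot: [-3.141, 0.002, 0.092]
contact_force: [-0.0, -0.1, -2.8]
opening: 0.0173
grip_force: 30.0
```

move_arm(
  motion=[
    [0,-0.4,0,0,0,0],
    [0.02,-0.8,0,0,0,0],
    [0.04,-1,0,0,0,0],
    [0.04,-1,0,0,0,0],
    [0.04,-1,0,0,0,0],
  ],
)

```text
time: 14.35
tool_pos: [0.5501, 0.0599, 0.1895]
tool_rot: [3.141, 0.0, 0.09]
contact_force: [-0.3, -0.5, -3.7]
opening: 0.0174
grip_force: 30.0
```

```bash
python3 look.py w3; python3 -c "
from h import *
go(.550,.0887,.0505)"
```

```text
s 977 [0.533  0.2508] 0.0012
l 1198 [0.5427 0.1705] 0.003
m 962 [0.5499 0.0883] 0.0012
units [ 0.023 -1.104 -0.006] [ 0.  0. -0.]
units [ 0.026 -0.289  1.39 ] [ 0.  0. -0.]
```

move_arm(
  motion=[
    [0.03,-0.2,0,0,0,0],
    [0.03,-0.28,0,0,0,0],
    [0.03,-0.28,0.3,0,0,0],
    [0.03,-0.28,0.6,0,0,0],
    [0.03,-0.28,0.85,0,0,0],
    [0.03,-0.28,1.0,0,0,0],
    [0.03,-0.28,1.0,0,0,0],
  ],
)

```text
time: 15.28
tool_pos: [0.5498, 0.0894, 0.0889]
tool_rot: [3.142, 0.002, 0.091]
contact_force: [-0.5, 0.0, -3.6]
opening: 0.0175
grip_force: 30.0
```

move_arm(
  motion=[
    [0,0,0.15,0,0,0],
    [0,0,0.27,0,0,0],
    [0,0,0.33,0,0,0],
    [0,0,0.36,0,0,0],
    [0,0,0.38,0,0,0],
    [0,0,0.39,0,0,0],
    [0,0,0.39,0,0,0],
  ],
)

```text
time: 16.15
tool_pos: [0.5504, 0.0893, 0.0509]
tool_rot: [3.141, -0.0, 0.091]
contact_force: [-0.8, -0.5, -3.5]
opening: 0.0171
grip_force: 30.0
```

move_arm(
  motion=[
    [0,0,0.005,0,0,0],
    [0,0,0.011,0,0,0],
    [0,0,0.011,0,0,0],
  ],
)

```text
time: 16.52
tool_pos: [0.5505, 0.0894, 0.0499]
tool_rot: [3.142, -0.001, 0.091]
contact_force: [-1.1, 1.0, 0.1]
opening: 0.017
grip_force: 30.0
```

move_arm(
  motion=[
    [0,0,0,0,0,0],
    [0,0,0,0,0,0],
    [0,0,0,0,0,0],
    [0,0,0,0,0,0],
  ],
  fingers=0,
)

```text
time: 17.02
tool_pos: [0.5504, 0.0893, 0.0496]
tool_rot: [3.141, -0.0, 0.091]
contact_force: [0.6, 0.0, -0.3]
opening: 0.0452
grip_force: 0.0
```

move_arm(
  motion=[
    [0,0,-0.2,0,0,0],
    [0,0,-0.6,0,0,0],
    [0,0,-1,0,0,0],
    [0,0,-1,0,0,0],
    [0,0,-1,0,0,0],
  ],
)

```text
time: 17.65
tool_pos: [0.5498, 0.0892, 0.149]
tool_rot: [3.142, 0.001, 0.091]
contact_force: [-0.1, -0.7, -0.6]
opening: 0.0458
grip_force: 0.0
```

```bash
python3 -c "
from h import *
go(.446,-.244,.13)"
```

```text
units [-1.335  3.225  0.191] [0. 0. 0.]
```

move_arm(
  motion=[
    [-0.1,0.3,0,0,0,0],
    [-0.3,0.7,0,0,0,0],
    [-0.4,1,0,0,0,0],
  ],
)

```text
time: 18.02
tool_pos: [0.5178, -0.015, 0.1479]
tool_rot: [-3.141, 0.004, 0.091]
contact_force: [0.6, -0.1, 0.1]
opening: 0.0458
grip_force: 0.0
```

move_arm(
  motion=[
    [-0.2,0.4,0,0,0,0],
    [-0.35,0.8,0,0,0,0],
    [-0.45,1,0,0,0,0],
  ],
)

```text
time: 18.4
tool_pos: [0.4823, -0.1191, 0.148]
tool_rot: [-3.14, 0.003, 0.089]
contact_force: [0.2, 0.2, 0.1]
opening: 0.046
grip_force: 0.0
```

move_arm(
  motion=[
    [-0.2,0.4,0,0,0,0],
    [-0.4,0.8,0.1,0,0,0],
    [-0.48,1,0.19,0,0,0],
    [-0.48,1,0.19,0,0,0],
    [-0.48,1,0.19,0,0,0],
  ],
)

```text
time: 19.02
tool_pos: [0.4448, -0.2208, 0.13]
tool_rot: [-3.14, 0.001, 0.091]
contact_force: [0.9, 0.6, -0.6]
opening: 0.0461
grip_force: 0.0
```

```bash
python3 -c "
from h import *
P=cloud(cam('wrist')).reshape(-1,3)
k=P[(abs(P[:,2]-.069)<.006)&(np.hypot(P[:,0]-.446,P[:,1]+.244)<.03)];print(len(k),k.mean(0) if len(k) else '')
go(.447,-.2445,.045)
W=cloud(cam('top')).reshape(-1,3)
k=W[(W[:,2]>.067)&(W[:,2]<.085)&(np.hypot(W[:,0]-.55,W[:,1]-.0885)<.03)];print('placed',len(k),k.mean(0))
"
```

```text
821 [ 0.4479273  -0.24500744  0.06897482]
units [-0.003  0.24   0.853] [-0.  0.  0.]
placed 67 [0.548979   0.09008318 0.07398784]
```

move_arm(
  motion=[
    [0.0,0.15,0,0,0,0],
    [0.0,0.24,0.1,0,0,0],
    [0.0,0.24,0.4,0,0,0],
    [0.0,0.24,0.7,0,0,0],
    [0.0,0.24,0.82,0,0,0],
    [0.0,0.24,0.85,0,0,0],
    [0.0,0.24,0.85,0,0,0],
  ],
)

```text
time: 20.0
tool_pos: [0.4476, -0.2458, 0.0462]
tool_rot: [3.141, -0.001, 0.091]
contact_force: [0.8, 1.1, 0.4]
opening: 0.046
grip_force: 0.0
```

move_arm(
  motion=[
    [0,0,0,0,0,0],
    [0,0,0,0,0,0],
    [0,0,0,0,0,0],
    [0,0,0,0,0,0],
    [0,0,0,0,0,0],
  ],
  fingers=-1,
)

```text
time: 20.62
tool_pos: [0.4473, -0.2455, 0.0459]
tool_rot: [3.141, -0.0, 0.091]
contact_force: [-1.3, 1.0, 3.3]
opening: 0.0177
grip_force: 30.0
```

move_arm(
  motion=[
    [0,0,-0.05,0,0,0],
    [0,0,-0.3,0,0,0],
    [0,0,-0.6,0,0,0],
    [0,0,-1,0,0,0],
    [0,0,-1,0,0,0],
  ],
)

```text
time: 21.25
tool_pos: [0.4486, -0.2465, 0.1484]
tool_rot: [3.137, -0.005, 0.091]
contact_force: [-0.1, 0.3, -1.7]
opening: 0.0173
grip_force: 30.0
```

```bash
python3 -c "
from h import *
go(.533,.251,.19)"
```

```text
units [ 1.294 -4.876 -0.431] [ 0.001 -0.001  0.   ]
```

move_arm(
  motion=[
    [0,-0.2,-0.2,0,0,0],
    [0.15,-0.6,-0.4,0,0,0],
    [0.26,-1,-0.44,0,0,0],
  ],
)

```text
time: 21.62
tool_pos: [0.4643, -0.1426, 0.1897]
tool_rot: [3.141, -0.0, 0.09]
contact_force: [0.3, -0.7, -1.7]
opening: 0.0169
grip_force: 30.0
```

move_arm(
  motion=[
    [0.1,-0.4,0,0,0,0],
    [0.2,-0.8,0,0,0,0],
    [0.27,-1,0,0,0,0],
  ],
)

```text
time: 22.0
tool_pos: [0.4811, -0.0394, 0.1884]
tool_rot: [-3.141, 0.002, 0.092]
contact_force: [-1.0, -0.1, -1.8]
opening: 0.0172
grip_force: 30.0
```

move_arm(
  motion=[
    [0.1,-0.4,0,0,0,0],
    [0.2,-0.8,0,0,0,0],
    [0.27,-1,0,0,0,0],
  ],
)

```text
time: 22.38
tool_pos: [0.4989, 0.0625, 0.1882]
tool_rot: [-3.141, 0.003, 0.092]
contact_force: [0.2, 0.4, -0.7]
opening: 0.0172
grip_force: 30.0
```

move_arm(
  motion=[
    [0.1,-0.4,0,0,0,0],
    [0.2,-0.8,0,0,0,0],
    [0.27,-1,0,0,0,0],
  ],
)

```text
time: 22.75
tool_pos: [0.5169, 0.1642, 0.1882]
tool_rot: [3.141, 0.002, 0.093]
contact_force: [-0.7, 0.0, -1.6]
opening: 0.0175
grip_force: 30.0
```

move_arm(
  motion=[
    [0.1,-0.4,0,0,0,0],
    [0.2,-0.7,0,0,0,0],
    [0.23,-0.85,0,0,0,0],
    [0.23,-0.85,0,0,0,0],
    [0.23,-0.85,0,0,0,0],
  ],
)

```text
time: 23.38
tool_pos: [0.5325, 0.2482, 0.1894]
tool_rot: [3.141, 0.001, 0.09]
contact_force: [0.1, 0.2, -0.7]
opening: 0.017
grip_force: 30.0
```

```bash
python3 -c "
from h import *
go(.533,.251,.051)"
```

```text
units [ 0.008 -0.029  1.384] [0. 0. 0.]
```

move_arm(
  motion=[
    [0.01,-0.03,0,0,0,0],
    [0.01,-0.03,0.3,0,0,0],
    [0.01,-0.03,0.6,0,0,0],
    [0.01,-0.03,0.85,0,0,0],
    [0.01,-0.03,1.0,0,0,0],
    [0.01,-0.03,1.0,0,0,0],
  ],
)

```text
time: 24.12
tool_pos: [0.5331, 0.252, 0.0889]
tool_rot: [3.141, 0.002, 0.09]
contact_force: [0.1, 0.0, -0.9]
opening: 0.0171
grip_force: 30.0
```

move_arm(
  motion=[
    [0,0,0.15,0,0,0],
    [0,0,0.27,0,0,0],
    [0,0,0.33,0,0,0],
    [0,0,0.36,0,0,0],
    [0,0,0.38,0,0,0],
    [0,0,0.385,0,0,0],
    [0,0,0.385,0,0,0],
  ],
)

```text
time: 25.0
tool_pos: [0.5335, 0.2525, 0.0513]
tool_rot: [-3.142, -0.0, 0.091]
contact_force: [0.3, 0.0, -0.7]
opening: 0.0173
grip_force: 30.0
```

move_arm(
  motion=[
    [0,0,0.005,0,0,0],
    [0,0,0.011,0,0,0],
    [0,0,0.011,0,0,0],
  ],
)

```text
time: 25.38
tool_pos: [0.5337, 0.2525, 0.0509]
tool_rot: [-3.141, -0.001, 0.091]
contact_force: [-1.0, -1.3, 5.7]
opening: 0.0171
grip_force: 30.0
```

move_arm(
  motion=[
    [0,0,0,0,0,0],
    [0,0,0,0,0,0],
    [0,0,0,0,0,0],
    [0,0,0,0,0,0],
  ],
  fingers=0,
)

```text
time: 25.88
tool_pos: [0.5334, 0.2524, 0.0499]
tool_rot: [3.141, 0.0, 0.091]
contact_force: [-0.2, 0.1, -0.1]
opening: 0.0456
grip_force: 0.0
```

move_arm(
  motion=[
    [0,0,-0.2,0,0,0],
    [0,0,-0.6,0,0,0],
    [0,0,-1,0,0,0],
  ],
)

```text
time: 26.25
tool_pos: [0.5332, 0.2523, 0.1507]
tool_rot: [3.141, 0.001, 0.091]
contact_force: [0.3, -0.1, 0.2]
opening: 0.0462
grip_force: 0.0
```

move_arm(
  motion=[
    [-0.2,0,-0.3,0,0,0],
    [-0.6,0,-0.5,0,0,0],
    [-1.0,0,-0.6,0,0,0],
  ],
  fingers=-1,
)

```text
time: 26.62
tool_pos: [0.4332, 0.2433, 0.2111]
tool_rot: [-3.141, -0.002, 0.09]
contact_force: [-1.4, 0.4, 0.4]
opening: 0.0203
grip_force: 0.0
```

move_arm(
  motion=[
    [-0.4,0,-0.4,0,0,0],
    [-0.6,0,-0.8,0,0,0],
    [-0.6,0,-1.0,0,0,0],
    [-0.6,0,-1.0,0,0,0],
  ],
)

```text
time: 27.12
tool_pos: [0.3745, 0.2382, 0.3114]
tool_rot: [-3.141, -0.004, 0.091]
contact_force: [-0.4, -0.8, -0.4]
opening: 0.0004
grip_force: 0.0
```

```bash
python3 -c "
from h import *
s=robot.observe();print(s['tool_pos'])
for n in('top','scene'):
    c=cam(n);save(c,n+'2');W=cloud(c).reshape(-1,3)
    if n=='top':
        for nm,q in dict(s=(.533,.251),l=(.543,.17),m=(.55,.0885)).items():
            k=W[(W[:,2]>.067)&(W[:,2]<.085)&(np.hypot(W[:,0]-q[0],W[:,1]-q[1])<.025)];print('placed',nm,len(k),k.mean(0))
    k=W[(abs(W[:,0]-.655)<.03)&(W[:,1]>.12)&(W[:,1]<.24)&(W[:,2]>.25)&(W[:,2]<.3)]
    print(n,'bar',len(k),k.min(0),k.max(0)); b=k[k[:,2]>k[:,2].max()-.01]
    print(b.mean(0),np.polyfit(b[:,1],b[:,0],1))
    k=W[(abs(W[:,1]-.17)<.02)&(W[:,0]>.59)&(W[:,0]<.66)&(W[:,2]>.1)&(W[:,2]<.235)]
    print('plate',np.polyfit(k[:,2],k[:,0],1))
"
```

```text
[0.37450483 0.23823034 0.31137196]
placed s 67 [0.53291753 0.25249678 0.07394046]
placed l 66 [0.54365693 0.16946067 0.07430454]
placed m 62 [0.54949064 0.09046657 0.07414626]
top bar 486 [0.63828928 0.12557217 0.25019315] [0.66310528 0.23485625 0.28453419]
[0.65357505 0.18057362 0.27851916] [-0.08837342  0.66953296]
plate [0.22681203 0.59134784]
scene bar 546 [0.64238839 0.12394251 0.25012176] [0.66476279 0.23280177 0.27952077]
[0.65773347 0.17488233 0.27554338] [-0.08689569  0.67292999]
plate [0.20815788 0.60098926]
```

View pics/top2.png

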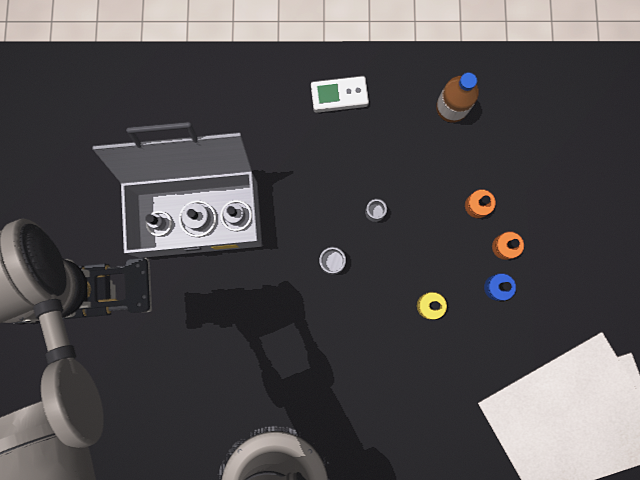

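All three pots stand in their rings: knobs at (153,218), (194,215) and (235,211), within 2 mm. The lid bar is at (160,133). Next, I reach behind the bar with the fingers closed.

move_arm(
  motion=[
    [0.4,0.2,0,0,0,0],
    [0.8,0.5,0,0,0,0],
    [1.0,0.86,0,0,0,0],
  ],
)

```text
time: 27.6
tool_pos: [0.4827, 0.1604, 0.3076]
tool_rot: [3.141, 0.004, 0.091]
contact_force: [-0.2, -0.0, 0.8]
opening: 0.0003
grip_force: 0.0
```

move_arm(
  motion=[
    [0.4,0,0,0,0,0],
    [0.8,0,0,0,0,0],
    [1.0,0,0,0,0,0],
  ],
)

```text
time: 27.98
tool_pos: [0.5825, 0.1699, 0.307]
tool_rot: [3.141, 0.004, 0.09]
contact_force: [-0.5, -0.5, 0.3]
opening: 0.0006
grip_force: 0.0
```

move_arm(
  motion=[
    [0.4,0,0,0,0,0],
    [0.8,0,0,0,0,0],
    [1.0,0,0,0,0,0],
    [1.0,0,0,0,0,0],
  ],
)

```text
time: 28.48
tool_pos: [0.6813, 0.1791, 0.3061]
tool_rot: [3.141, 0.005, 0.09]
contact_force: [0.5, -0.1, -0.0]
opening: 0.0004
grip_force: 0.0
```

move_arm(
  motion=[
    [0.1,0,0,0,0,0],
    [0.1,0,0,0,0,0],
    [0.1,0,0,0,0,0],
  ],
)

```text
time: 28.85
tool_pos: [0.6899, 0.1804, 0.3097]
tool_rot: [3.141, 0.001, 0.091]
contact_force: [0.5, 1.0, 0.3]
opening: 0.0008
grip_force: 0.0
```

```bash
python3 -c "
from h import *
s=robot.observe();print(s['tool_pos'],s['tool_rot'],s['qpos'])
go(.655,.177,.255)
save(cam('scene'),'s3')"
```

```text
[0.68990299 0.18039757 0.30974379] [3.14148923e+00 9.22744481e-04 9.09211444e-02] [ 1.48434611e-01  7.03134129e-01  6.96631890e-01 -5.09604106e-05
  1.74275380e+00  1.62830105e+00]
units [-0.35   0.002  0.548] [0. 0. 0.]
```

View pics/s3.png

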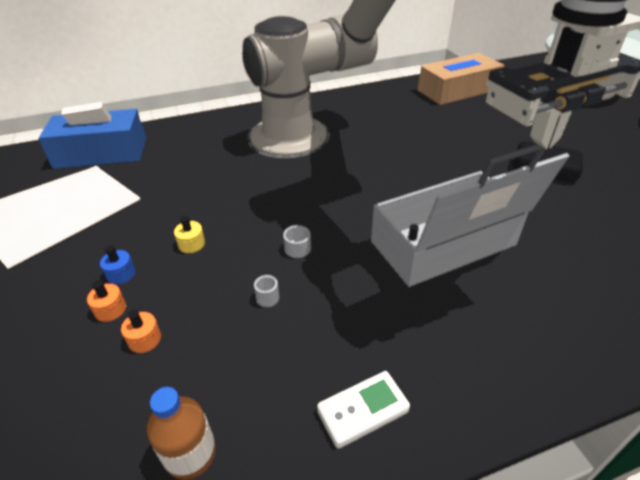

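The closed fingertips are just behind and above the bar. I'll go down behind it and pull towards the robot along the lid's arc.

move_arm(
  motion=[
    [0,0,0.2,0,0,0],
    [0,0,0.45,0,0,0],
    [0,0,0.54,0,0,0],
    [-0.1,0,0.54,0,0,0],
    [-0.2,0,0.54,0,0,0],
    [-0.3,0,0.54,0,0,0],
    [-0.4,0,0.54,0,0,0],
    [-0.5,0,0.54,0,0,0],
    [-0.61,0,0.54,0,0,0],
  ],
)

```text
time: 30.02
tool_pos: [0.6308, 0.1749, 0.2581]
tool_rot: [-3.142, -0.006, 0.091]
contact_force: [3.8, 0.5, 2.1]
opening: 0.0005
grip_force: 1.7
```

move_arm(
  motion=[
    [-0.15,0,0.01,0,0,0],
    [-0.3,0,0.03,0,0,0],
    [-0.45,0,0.06,0,0,0],
    [-0.63,0,0.1,0,0,0],
  ],
)

```text
time: 30.52
tool_pos: [0.5678, 0.1691, 0.2473]
tool_rot: [-3.142, -0.004, 0.091]
contact_force: [3.7, 0.7, -2.9]
opening: 0.0005
grip_force: 1.8
```

```bash
cat > lid.py <<'E'
from h import *
import sys
s=robot.observe();print(s['tool_pos'],s['tool_rot'])
c=cam('scene');save(c,sys.argv[1]);W=cloud(c).reshape(-1,3)
u=np.array([.996,.088]);h=np.array([.614,.177])
d=W[:,:2]-h; a=d@u; b=d@np.array([-.088,.996])
k=(b<-.07)&(b>-.11)&(W[:,2]>.1)&(W[:,2]<.3)&(a>-.19)&(a<.1)
f=np.polyfit(a[k],W[k,2],1); print('plate pts',k.sum(),'angle',np.median(np.arctan2(W[k,2]-.095,-a[k])),f)
E
python3 lid.py s4
```

```text
[0.56775202 0.16911128 0.24733422] [-3.14158832 -0.00442267  0.09067774]
plate pts 1543 angle 1.280353809355379 [-2.71557753  0.10832575]
```

View pics/s4.png

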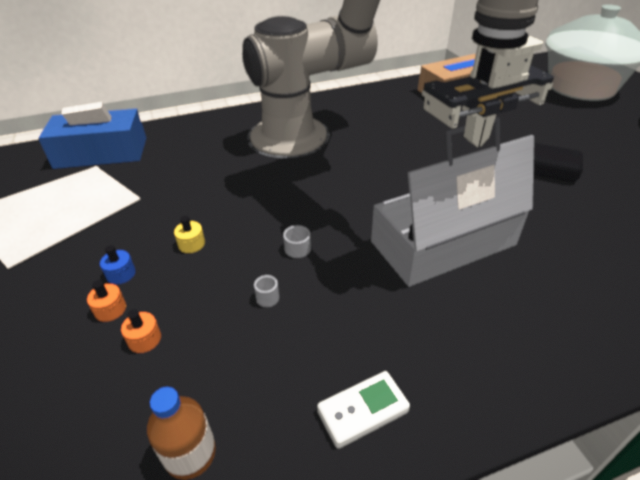

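The lid follows the fingers: it is now at about 1.25 rad, and the fingers sit in the gap at (480,135). I'll keep pulling.

move_arm(
  motion=[
    [-0.16,0,0.06,0,0,0],
    [-0.32,0,0.14,0,0,0],
    [-0.46,0,0.23,0,0,0],
    [-0.58,0,0.33,0,0,0],
    [-0.7,0,0.44,0,0,0],
    [-0.7,0,0.44,0,0,0],
  ],
)

```text
time: 31.32
tool_pos: [0.4971, 0.1628, 0.2023]
tool_rot: [3.142, 0.0, 0.091]
contact_force: [0.4, 0.3, 1.0]
opening: 0.0005
grip_force: 0.0
```

```bash
python3 lid.py s5
```

```text
[0.4970919  0.16282563 0.20229219] [3.14152099e+00 2.63897190e-04 9.09533695e-02]
plate pts 2072 angle 0.8359624371307348 [-1.48649152  0.08609093]
```

View pics/s5.png

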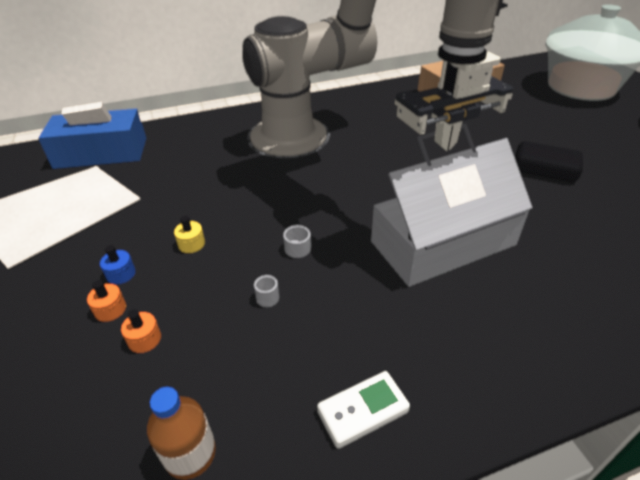

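move_arm(
  motion=[
    [0,0,-0.3,0,0,0],
    [0,0,-0.65,0,0,0],
    [0,0,-0.7,0,0,0],
    [0.3,0,-0.7,0,0,0],
    [0.55,0,-0.7,0,0,0],
    [0.55,0,-0.7,0,0,0],
  ],
)

```text
time: 32.12
tool_pos: [0.553, 0.1677, 0.2707]
tool_rot: [3.141, 0.002, 0.09]
contact_force: [-0.6, -0.1, -0.8]
opening: 0.0002
grip_force: 0.0
```

move_arm(
  motion=[
    [0,0,0.3,0,0,0],
    [0,0,0.6,0,0,0],
    [0,0,0.75,0,0,0],
    [0,0,0.85,0,0,0],
    [0,0,0.95,0,0,0],
    [0,0,1.0,0,0,0],
  ],
)

```text
time: 32.88
tool_pos: [0.5522, 0.1678, 0.1719]
tool_rot: [3.141, -0.0, 0.091]
contact_force: [-0.1, 0.1, -0.5]
opening: 0.0002
grip_force: 0.0
```

```bash
python3 lid.py s6
```

```text
[0.55224606 0.16779271 0.17188876] [ 3.14149715e+00 -3.30302979e-04  9.08341598e-02]
plate pts 2694 angle 0.9441115218511471 [-0.88471891  0.15170828]
```

View pics/s6.png

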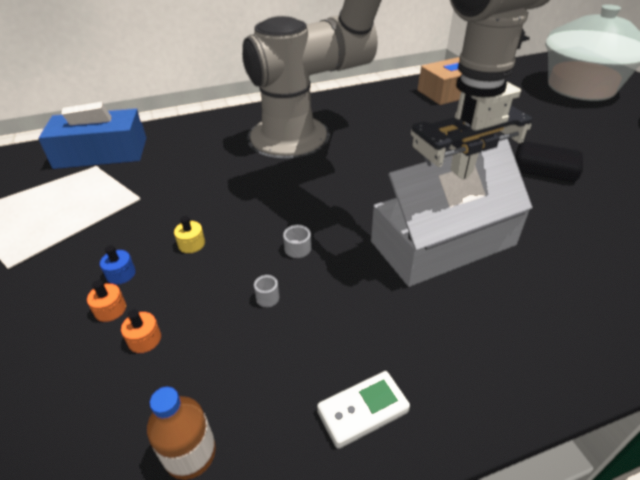

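The fingers at (465,170) are just above the outer face of the lid. I'll push down in small steps.

move_arm(
  motion=[
    [0,0,0.08,0,0,0],
    [0,0,0.16,0,0,0],
    [0,0,0.24,0,0,0],
    [0,0,0.32,0,0,0],
    [0,0,0.4,0,0,0],
  ],
)

```text
time: 33.55
tool_pos: [0.5519, 0.1677, 0.1313]
tool_rot: [3.141, 0.001, 0.091]
contact_force: [-1.1, -0.0, 3.8]
opening: 0.0003
grip_force: 1.6
```

move_arm(
  motion=[
    [0,0,0.08,0,0,0],
    [0,0,0.15,0,0,0],
    [0,0,0.2,0,0,0],
    [0,0,0.24,0,0,0],
  ],
)

```text
time: 34.05
tool_pos: [0.5519, 0.1677, 0.1075]
tool_rot: [3.141, 0.001, 0.091]
contact_force: [-2.0, -0.6, 3.6]
opening: 0.0006
grip_force: 1.5
```

move_arm(
  motion=[
    [0,0,0.02,0,0,0],
    [0,0,0.04,0,0,0],
    [0,0,0.06,0,0,0],
    [0,0,0.06,0,0,0],
  ],
)

```text
time: 34.55
tool_pos: [0.5524, 0.1678, 0.1018]
tool_rot: [3.142, -0.0, 0.091]
contact_force: [-0.3, -0.1, 0.2]
opening: 0.0004
grip_force: 0.0
```

move_arm(
  motion=[
    [0,0,0.01,0,0,0],
    [0,0,0.02,0,0,0],
    [0,0,0.02,0,0,0],
  ],
)

```text
time: 34.92
tool_pos: [0.5525, 0.1678, 0.1012]
tool_rot: [3.142, -0.001, 0.091]
contact_force: [-3.9, -1.2, 8.9]
opening: 0.0008
grip_force: 4.8
```

move_arm(
  motion=[
    [0,0,0.01,0,0,0],
    [0,0,0.015,0,0,0],
    [0,0,0.015,0,0,0],
  ],
)

```text
time: 35.3
tool_pos: [0.5526, 0.1678, 0.1011]
tool_rot: [3.141, -0.002, 0.091]
contact_force: [-6.4, -2.0, 19.4]
opening: 0.0004
grip_force: 9.6
```

move_arm(
  motion=[
    [0,0,-0.1,0,0,0],
    [0,0,-0.5,0,0,0],
    [0,0,-1,0,0,0],
  ],
)

```text
time: 35.67
tool_pos: [0.5518, 0.1677, 0.1986]
tool_rot: [3.141, 0.002, 0.091]
contact_force: [0.7, 0.7, 0.0]
opening: 0.0005
grip_force: 0.0
```

move_arm(
  motion=[
    [-0.3,0,-0.2,0,0,0],
    [-0.6,0,-0.5,0,0,0],
    [-1,0,-0.8,0,0,0],
  ],
)

```text
time: 36.05
tool_pos: [0.4521, 0.1586, 0.2792]
tool_rot: [3.142, -0.0, 0.09]
contact_force: [0.3, -0.3, 0.6]
opening: 0.0005
grip_force: 0.0
```

move_arm(
  motion=[
    [-0.4,0,0,0,0,0],
    [-0.8,0,0,0,0,0],
    [-0.8,0,0,0,0,0],
    [-0.8,0,0,0,0,0],
  ],
)

```text
time: 36.55
tool_pos: [0.3738, 0.1516, 0.2788]
tool_rot: [-3.142, -0.002, 0.091]
contact_force: [0.4, 0.2, 0.0]
opening: 0.0002
grip_force: 0.0
```

```bash
python3 -c "
from h import *
c=cam('top');save(c,'t9');W=cloud(c).reshape(-1,3)
P=W.reshape(480,640,3)
u=np.array([.996,.088]);h=np.array([.614,.177])
for n,Q in(('top',W),('scene',cloud(cam('scene')).reshape(-1,3))):
    d=Q[:,:2]-h;a=d@u;b=d@np.array([-.088,.996])
    k=(abs(b)<.1)&(a>-.13)&(a<-.02)&(Q[:,2]>.08)&(Q[:,2]<.14);f=np.polyfit(a[k],Q[k,2],1);print(n,k.sum(),'slope',f)
for nm,q in dict(em=(.5589,-.2056),el=(.4522,-.1143)).items():
    k=W[(W[:,2]>.03)&(W[:,2]<.05)&(np.hypot(W[:,0]-q[0],W[:,1]-q[1])<.05)];print(nm,(k.min(0)+k.max(0))/2)
s=robot.observe();print(s['time'],s['tool_pos'])"
```

```text
top 5547 slope [0.00034466 0.10084924]
scene 3715 slope [0.00025467 0.09884386]
em [ 0.55899074 -0.20573143  0.03680171]
el [ 0.45216124 -0.11427461  0.03687733]
36.65 [0.37400048 0.15152185 0.27844533]
```

View pics/t9.png

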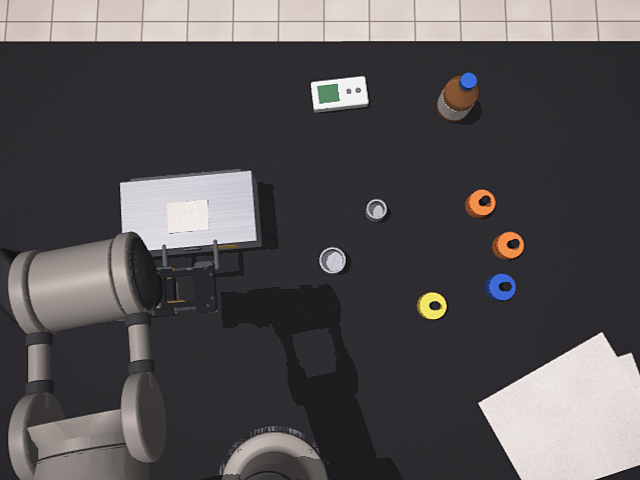

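The lid is flat and shut (plate at 120-258, 172-250), the empty cups at (376,210) and (332,260) have not moved, and the arm is clear of everything.

```bash
python3 -c "
from cell import robot
print(robot.hand_in())"
```

```text
the job is handed in; nothing more can be done
None
```

The three source pots are standing in their matching rings, the lid is shut, the empty pots are where they began, and I handed the job in at about 37 s; the hand-in call returned no verdict.

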